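Show the streaked bone inlay to the inspection camera

ROBOT

A 6-joint arm with a two-finger parallel gripper is mounted at the origin on the work surface. World frame = base frame: x ahead of the robot, y to its left, z up, the work surface at z = 0. Lengths are in m, angles in rad, forces in N, time in s.
With the tool pointing down it reaches from about 0.425 to 0.95 m from the base axis. Payload 3.5 kg.
Tool frame: the origin (TCP) lies on the centre line of the jaws, within the pads' length; the fingertips stand 8 mm ahead of it and the grasp point (between the pads) lies 11 mm behind it; z points along the fingers, y is the line along which they close (so a half turn about z gives the same grasp; the last joint's range is limited). The gripper opens to 85 mm and grips with 20 to 120 N. Pads are 22 mm wide; open, the fingers measure 114 mm over their backs; the gripper's body (76 mm by 85 mm) begins 54 mm behind the grasp point. The pads swing forward as they close: fully open they stand 13 mm farther back than shut.
Start: joints at [-1.471, 0.286, 1.577, -0, 1.279, -0.15], TCP at [0.167, -0.654, 0.239] pointing down, gripper open.
Joint ranges: [-2.77, 2.77], [-0.9, 2.22], [0.21, 2.48], [-1.53, 4.67], [0.24, 2.81], [-2.84, 2.84]. Speed limits (rad/s): [2.79, 2.79, 3.14, 3.14, 3.14, 3.14].

INTERFACE

Orientations are given as a unit quaternion [x, y, z, w].
In Python, from plant import ctrl gives the robot as it stands. The module is installed in compiled form; this text tells all that it offers.
- The arm moves only by the tool send_rows, never from a script. Its argument "steps" is a list of rows, each a list of 5 numbers: the shift along the tool's x, y, z in m, then the turn about the tool's z in degrees, then the opening, from -1 (shut) to 1 (fully open). A call has 1 to 12 rows; each row is the pose to reach, as a shift and turn from the pose commanded when the call began, along the tool's axes at that moment; what a row does not reach only later rows make up. A row lasts 1/10 s, in which the tool goes at most 50 mm and 8.59 degrees, less where a joint would pass 70% of its speed; a pose out of reach is approached as far as the arm can. A call with a gripper value outside its range is refused whole. The fingers move at their own pace and stop on an object; "squeeze" is the grip in N (left out, the last holds). Time passes only in rows, so rows that repeat a pose let the fingers close. It gives the time, the measured TCP pose, the force, the opening and the grip force at its end, in the units of the state.
- ctrl.get_state(): the state, without advancing time (a new reading comes with each control period).
- ctrl.read_camera(name): name is "side" or "top"; returns the picture (384x512x3 uint8, red, green, blue); there is no depth.
- ctrl.calibration(name): a dict with "intrinsics" (3x3 intrinsics, pixels), "k1" (the pictures are not rectified: a ray, as slopes to the right and down, at radius r is drawn at 1 + k1 r^2 times it, then the intrinsics apply), "extrinsics" (4x4, takes a point from world to camera coordinates). Camera axes: x right, y up, looking along -z (the intrinsics and any distortion apply to the point x, -y, -z); pixel columns grow to the right and rows downward; lengths in m; the calibration is good to about 2 mm. A picture is of the moment at which its call begins. calibration takes no time and is no camera call.
- ctrl.sign_off(): hands the job in; it is judged then, once.
The state is a dict: "time": time; "qpos": joint angles; "dq": joint speeds; "joint_efforts": joint torques, N m; "eef_pos": TCP position; "tcp_rot": TCP orientation; "contact_force": force on the tool from outside, world axes, zero at the start; "wrist_torque": the same for the moment, N m; "opening": opening from 0.0 (shut) to 1.0 (fully open); "finger_force": force on a finger pad.
Only numpy, scipy, OpenCV 4.12 (cv2) and the standard library are available. Lean on these libraries where they do the work, as an engineer would, in place of code of your own. Each camera call takes 0.05 s, during which the arm holds its last target. There are 200 camera calls.

TASK

Pull the half-open drawer all the way out by its knob, then lift out the bone inlay blank with the dark streak, holding it by its two narrow side edges so that nothing touches its streaked face. Hold it up in the air at the inspection camera's focus point, top edge up, streaked face turned towards the lens, square to it and level across the picture, and finish while holding it there still. Leave the drawer open, and do not disturb the camera, the other two blanks, the bamboo plug or the tools on the worktop.

Things in the scene. Friction and masses are not known exactly. Their poses are not given: they have to be found in the camera images.
- drawer (a joint): how far the drawer has been pulled out of the bench from its starting, half-open place: 0 m = as it starts, +0.07 m = fully out (end stop). It slides along the bench's -x axis (towards the robot), drags with about 1.5 N and stays where it is left
- bench: low fixed bench with a cypress worktop 300 x 400 mm, upper side 110 mm above the table; origin on the table, under the middle of the worktop's front edge; -x is the way the drawer opens (to the robot). Drawer front panel 352 mm wide, 16 mm thick, upper edge 80 mm above the table; drawer walls' upper edge at 68 mm, drawer floor at 24 mm, 310 mm wide inside
- knob (a point): centre of the round dark wooden drawer knob, a disc 30 mm in diameter and 16 mm long (its axis along the bench's x) on a short neck; 58 mm above the table, 24 mm in front of the drawer's front panel; moves with the drawer, same axes as the bench
- rack_mid (a point): middle of the rack strip across the drawer, on its upper side, 30 mm above the table, 70 mm behind the front panel's inner face; moves with the drawer, axes as the bench. Three blanks stand on it, at its middle and 64 mm to either side (y), in any order, each between two small cheeks (front and back, 16 mm high, 16 mm wide: narrower than the blank), with 1 mm play each way
- inlay_streaked: cream bone inlay blank with a dark brown streak, 8 mm wide, down its front face and over its top edge: 9 mm thick (x), 26 mm wide (y), 40 mm high (z), 14 to 25 g, standing upright; origin at the centre of its underside, z up, -x out of the streaked face, which looks to the drawer's front in the rack. Its narrow side edges are at y = +13 and -13 mm
- streaked_face: the streaked front face of that blank, a raised panel 21 x 36 mm, 2 mm proud, set in 2.5 mm from the side edges; part of the blank, same axes; origin at the centre of the face, 4.5 mm in front of the blank's mid-plane and 20 mm above its underside
- inlay_sight (a point): point 90 mm straight out in front of the centre of the streaked face: the lens should come here; same axes as the blank
- inlay_plain_a: plain cream bone blank of the same size, without a streak; origin at the centre of its underside, z up
- inlay_plain_b: second plain cream bone blank, the same
- plug: bamboo node plug, an upright cylinder 25 mm in diameter and 24 mm high, standing in the drawer between the front panel and the rack; origin at the centre of its underside, z up
- caliper: brass sliding caliper, 150 mm long, 7 mm thick, lying on the worktop
- sanding_block: hinoki sanding block, 50 x 95 x 30 mm, on the worktop
- scraper: black iron scraper with a dark wooden grip, 165 mm long, on the worktop
- scope: inspection camera stand, fixed: round base 110 mm in diameter, column 306 mm high, holding the camera head 260 mm above the table; origin at the centre of the base's underside; the camera looks to its -x side
- scope_lens (a point): middle of the lens, at the front of the camera head (barrel 34 mm in diameter with a 44 mm ring light round the lens); the axes are those of the head: -x is the way the camera looks (tilted downwards by 6 to 23 degrees), y level across the picture, z up in the picture
- scope_focus (a point): the camera's focus point, in the air 90 mm straight in front of the lens, where the centre of the streaked face belongs; axes as the lens, so the blank's -x must point along +x here, and the blank's z along z

How it is judged:
By the outcome, as a careful person would: the job done as asked, in the order asked, and still so for the second after the job is handed in, while the arm keeps its last pose, push and grip.
It also fails if it takes over 58 s, if anything falls off the work surface, if the arm or the gripper's body presses on something with over 40 N, if the wrist force passes 120 N, or if a joint passes its speed limit or range.

## Working session

There is one attempt and no reset: what is moved stays moved. The work goes in short steps, Python scripts to look and compute and a tool call to move; the robot and the scene stay as the last step left them, time stands still between calls to the robot, and variables do not carry over. Pictures are saved under pics/ and viewed, at most 10 in all, crops included, and the job is handed in when it is done.

Besides the shell and the picture viewer there is one more tool, called after "Request:" as name([rows], argument=value, ...), one row to a line, values as JSON. send_rows: Moves the arm, as the interface text tells. Its arguments: {"type":"object","properties":{"steps":{"type":"array","items":{"type":"array","items":{"type":"number"}}},"squeeze":{"type":"number"}},"required":["steps"]}

```bash
mkdir -p pics; cat > h.py <<'E'
import numpy as np, cv2
from scipy.spatial.transform import Rotation as R
from plant import ctrl
def cal(n):
    c=ctrl.calibration(n); return np.array(c["intrinsics"]),c["k1"],np.array(c["extrinsics"])
def ray(n,uv):
    K,k1,E=cal(n); d=np.array([(uv[0]-K[0,2])/K[0,0],(uv[1]-K[1,2])/K[1,1]])
    s=d.copy()
    for _ in range(20): s=d/(1+k1*(s@s))
    v=E[:3,:3].T@np.array([s[0],-s[1],-1]); o=-E[:3,:3].T@E[:3,3]
    return o,v/np.linalg.norm(v)
def onz(n,uv,z):
    o,v=ray(n,uv); return o+v*(z-o[2])/v[2]
def tri(a,b):
    (o,v),(p,w)=ray("side",a),ray("top",b)
    s=np.linalg.lstsq(np.c_[v,-w],p-o,rcond=None)[0]
    A,B=o+s[0]*v,p+s[1]*w
    return (A+B)/2,np.linalg.norm(A-B)
def proj(n,P):
    K,k1,E=cal(n); q=E[:3,:3]@np.array(P)+E[:3,3]; s=np.array([q[0],-q[1]])/-q[2]
    s=s*(1+k1*(s@s)); return K[:2,:2]@s+K[:2,2]
def snap(n,f):
    im=ctrl.read_camera(n); cv2.imwrite("pics/"+f,im[:,:,::-1]); return im
E
python3 - <<'E'
from h import *
for n in("side","top"):
    snap(n,n+"0.png"); K,k1,E=cal(n); print(n,K[0,0],k1,-E[:3,:3].T@E[:3,3],E[:3,:3][2])
s=ctrl.get_state(); print(s["time"],s["eef_pos"],s["tcp_rot"],s["opening"])
E
```

```text
side 494.7312217424528 -0.17718937690362663 [0.48890828 0.8651853  0.83511618] [-0.10453554  0.82945112  0.54871045]
top 442.9293338412686 -0.04299849260481472 [ 0.52443244 -0.11378155  1.28093291] [-0.07578074 -0.02647232  0.99677304]
0.1 [ 0.16685713 -0.65345129  0.23804418] [ 9.92206074e-01  1.24603021e-01  3.09349744e-05 -1.09187035e-03] 0.9952129602029035
```

View pics/side0.png

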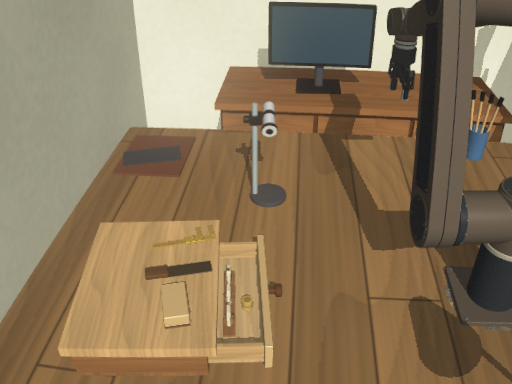

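View pics/top0.png

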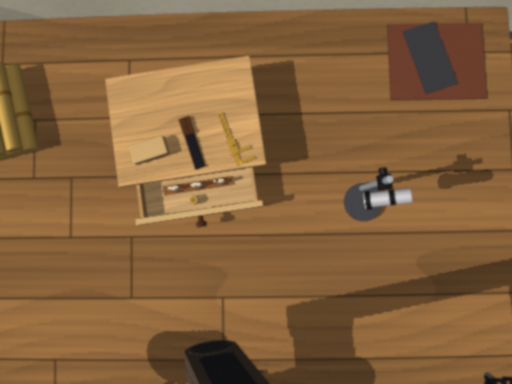

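The overview shows the bench and drawer at top-view (105–265, 55–225), the knob at about (201,221) and the scope at about (380,197). Next I'll enlarge the details.

```bash
python3 - <<'E'
from h import *
s=cv2.imread("pics/side0.png");t=cv2.imread("pics/top0.png")
def c(i,x,y,w,h): return cv2.resize(i[y:y+h,x:x+w],(400,300),interpolation=cv2.INTER_CUBIC)
m=np.vstack([np.hstack([c(t,130,160,136,68*3//2),c(s,205,230,88,66*2)]),np.hstack([c(t,340,160,80,60),c(s,225,90,80,120)])])
cv2.imwrite("pics/m0.png",m)
E
```

```text
(no output)
```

View pics/m0.png

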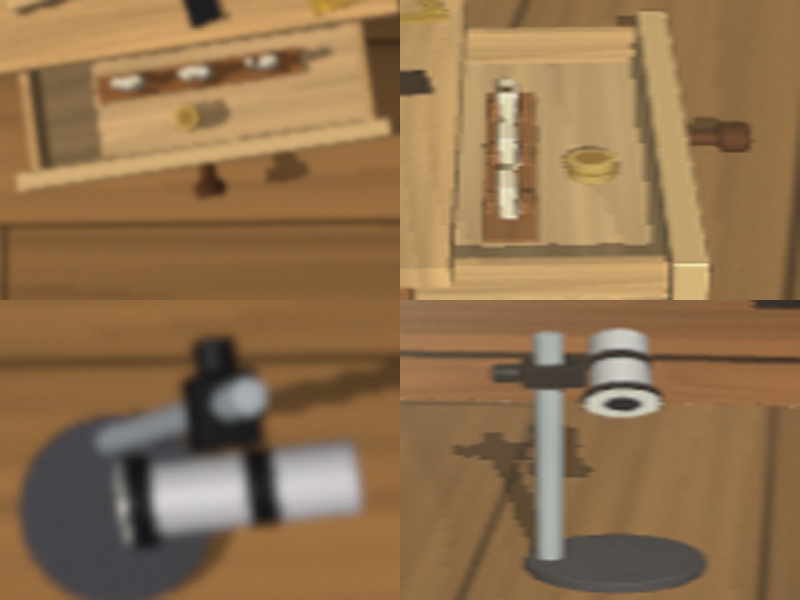

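The streaked blank is at the −y end of the rack, at about (219,180) in the top view. The lens ring faces +y, at about (269.6,131) in the side view and (364,200) in the top view. Next I'll work out the geometry.

```bash
python3 - <<'E'
from h import *
s=cv2.imread("pics/side0.png");t=cv2.imread("pics/top0.png")
# bench worktop quad in top
hsv=cv2.cvtColor(t,cv2.COLOR_BGR2HSV)
print("worktop/panel/table hsv",hsv[80,180],hsv[217,160],hsv[270,180])
for a,b in [((173.2,187.9),(219.1,180.4))]:
    A,B=onz("top",a,.068),onz("top",b,.068);print("blanks",A,B,np.linalg.norm(B-A)); d=A-B; print("yaw from blanks",np.degrees(np.arctan2(-d[0],d[1])))
print("knob",tri((279.1,289.8),(201.4,223.5)), onz("top",(201.4,223.5),.066))
print("streak top",tri((205+107*.22,230+88*.44),(219.1,180.4)))
# light grey masks for barrel
for n,im,(x,y,w,h) in(("side",s,(225,90,80,60)),("top",t,(340,160,80,60))):
    H=cv2.cvtColor(im,cv2.COLOR_BGR2HSV)[y:y+h,x:x+w]
    m=((H[...,1]<45)&(H[...,2]>120)).astype(np.uint8)
    k,l,st,c=cv2.connectedComponentsWithStats(m)
    for i in range(1,k):
        if st[i,4]>8: print(n,st[i]+[x,y,0,0,0],c[i]+[x,y])
# panel edges in top: gradients along columns
L=cv2.cvtColor(t,cv2.COLOR_BGR2GRAY).astype(int)
for c in(145,165,185,225,245,255): print(c,[(r,L[r,c]) for r in range(195,226)][::1])
E
```

```text
worktop/panel/table hsv [ 17 129 192] [ 18 112 209] [ 15 148 129]
blanks [0.61114628 0.14429539 0.068     ] [0.62953706 0.01678506 0.068     ] 0.12882975418481574
yaw from blanks 8.207157472221086
knob (array([0.51144269, 0.06801767, 0.05917516]), np.float64(0.0007627150956391104)) [0.51189429 0.06701435 0.066     ]
streak top (array([0.63034364, 0.01701909, 0.06638728]), np.float64(0.0013330644435036924))
side [252 103   6  13  67] [254.23880597 109.20895522]
side [263 102  11   9  83] [268.14457831 106.03614458]
side [263 113  12  11 110] [268.6 118. ]
side [262 125  15  12 111] [269.05405405 130.36936937]
side [252 126   6  24 141] [254.44680851 137.72340426]
top [383 176  10   7  54] [388.14814815 179.16666667]
top [360 181  16   9  64] [367.984375 185.21875 ]
top [395 189  17  15 226] [402.88938053 195.83628319]
top [370 191  20  16 254] [379.69685039 198.65748031]
top [363 199   3   5   9] [363.77777778 201.        ]
145 [(195, np.int64(97)), (196, np.int64(95)), (197, np.int64(93)), (198, np.int64(90)), (199, np.int64(88)), (200, np.int64(84)), (201, np.int64(80)), (202, np.in
[... 3226 characters left out ...]
.int64(113))]
255 [(195, np.int64(149)), (196, np.int64(151)), (197, np.int64(152)), (198, np.int64(155)), (199, np.int64(158)), (200, np.int64(161)), (201, np.int64(166)), (202, np.int64(173)), (203, np.int64(177)), (204, np.int64(177)), (205, np.int64(173)), (206, np.int64(154)), (207, np.int64(125)), (208, np.int64(115)), (209, np.int64(117)), (210, np.int64(117)), (211, np.int64(116)), (212, np.int64(116)), (213, np.int64(117)), (214, np.int64(117)), (215, np.int64(117)), (216, np.int64(114)), (217, np.int64(110)), (218, np.int64(108)), (219, np.int64(107)), (220, np.int64(107)), (221, np.int64(108)), (222, np.int64(109)), (223, np.int64(110)), (224, np.int64(112)), (225, np.int64(113))]
```

```bash
python3 - <<'E'
import cv2,numpy as np
s=cv2.imread("pics/side0.png");t=cv2.imread("pics/top0.png")
def c(i,x,y,w,h): return cv2.resize(i[y:y+h,x:x+w],(400,h*400//w),interpolation=cv2.INTER_NEAREST)
cv2.imwrite("pics/m1.png",np.hstack([c(s,240,95,40,50),c(t,355,165,60,75)]))
E
```

```text
(no output)
```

View pics/m1.png

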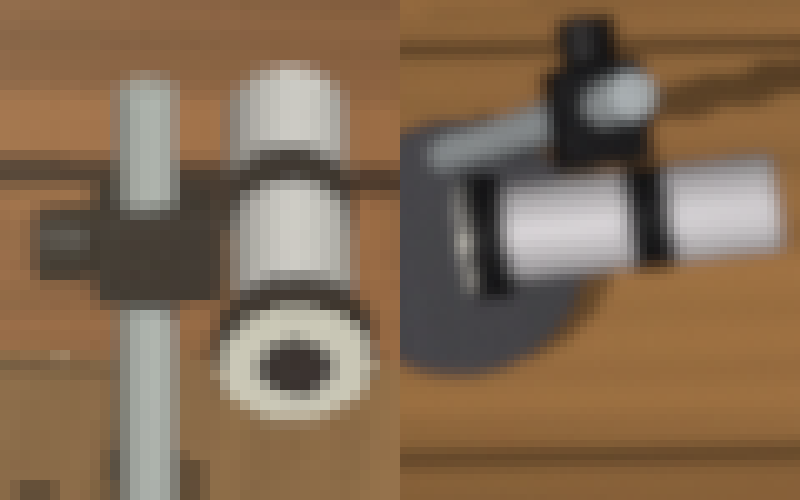

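The lens ring centre is at side (269.0,131.3) and the ring's outer size is about 16.1 × 11.4 px. In the top view the barrel axis runs from (368.5,200.5) to (412.3,195.8). A thin strip of the ring face shows there, so the tilt is small.

```bash
python3 - <<'E'
from h import *
# vertical plane of barrel axis from top view, at z~.26
a=onz("top",(368,200),.262);b=onz("top",(411.8,195.3),.27); y=(a-b)[:2]; y/=np.linalg.norm(y)
print("look dir xy",y,np.degrees(np.arctan2(y[1],y[0])))
# lens: side ray meets plane containing top camera centre & axis in top image
o,v=ray("side",(269.0,131.3)); p,w1=ray("top",(368,200)); _,w2=ray("top",(411.8,195.3)); n=np.cross(w1,w2)
L=o+v*((p-o)@n)/(v@n); print("lens",L,"top px",proj("top",L))
c=o-L; c/=np.linalg.norm(c)
tc=p-L; tc/=np.linalg.norm(tc)
s=cv2.cvtColor(cv2.imread("pics/side0.png"),cv2.COLOR_BGR2HSV)[118:142,258:280]
m=((s[...,1]<60)&(s[...,2]>120)).astype(np.uint8); 
for th in range(4,26,2):
    t=np.radians(th); d=np.array([*(y*np.cos(t)),-np.sin(t)]); u=np.cross([0,0,1],d);u/=np.linalg.norm(u);up=np.cross(d,u)
    ring=np.array([proj("side",L+.022*(np.cos(q)*u+np.sin(q)*up)) for q in np.linspace(0,6.28,40)],np.float32)
    e=cv2.fitEllipse(ring); rt=proj("top",L-d*.0); bt=[proj("side",L-d*l+.017*up) for l in(.05,.1)]
    ti=[proj("top",L-d*l)for l in(.05,.1)]
    print(th,"ring box",np.round(np.ptp(ring,axis=0),1),"ratio",round(e[1][0]/e[1][1],3),"sin top vis",round(d@tc,3),np.round(bt,1).tolist(),np.round(ti,1).tolist())
print(s.shape)
E
```

```text
look dir xy [-0.0867871   0.99622688] 94.9787977162971
lens [ 0.5698427  -0.43200654  0.20125854] top px [397.80214858 196.80473842]
4 ring box [15.1 13.1] ratio 0.867 sin top vis 0.217 [[268.7, 117.9], [268.4, 110.1]] [[418.6, 194.6], [439.5, 192.3]]
6 ring box [15.1 12.9] ratio 0.849 sin top vis 0.183 [[268.8, 117.5], [268.5, 109.2]] [[418.8, 194.5], [440.0, 192.2]]
8 ring box [15.1 12.6] ratio 0.83 sin top vis 0.149 [[268.8, 117.1], [268.5, 108.3]] [[419.0, 194.5], [440.3, 192.2]]
10 ring box [15.1 12.3] ratio 0.81 sin top vis 0.114 [[268.8, 116.7], [268.5, 107.4]] [[419.1, 194.5], [440.7, 192.1]]
12 ring box [15.1 12. ] ratio 0.789 sin top vis 0.079 [[268.8, 116.3], [268.5, 106.5]] [[419.2, 194.5], [440.9, 192.1]]
14 ring box [15.1 11.6] ratio 0.767 sin top vis 0.045 [[268.8, 116.0], [268.5, 105.7]] [[419.3, 194.4], [441.2, 192.0]]
16 ring box [15.1 11.3] ratio 0.744 sin top vis 0.01 [[268.8, 115.7], [268.5, 104.9]] [[419.3, 194.4], [441.4, 192.0]]
18 ring box [15.1 10.9] ratio 0.72 sin top vis -0.025 [[268.8, 115.3], [268.6, 104.2]] [[419.4, 194.4], [441.5, 191.9]]
20 ring box [15.1 10.5] ratio 0.696 sin top vis -0.06 [[268.8, 115.0], [268.6, 103.4]] [[419.4, 194.4], [441.5, 191.9]]
22 ring box [15.1 10.2] ratio 0.67 sin top vis -0.095 [[268.9, 114.8], [268.6, 102.7]] [[419.3, 194.4], [441.6, 191.9]]
24 ring box [15.1  9.8] ratio 0.644 sin top vis -0.13 [[268.9, 114.5], [268.6, 102.1]] [[419.3, 194.4], [441.5, 191.9]]
(24, 22, 3)
```

```bash
python3 - <<'E'
from h import *
for tx in(364,365,366): print(tx,tri((269.0,131.3),(tx,200.6)))
L,_=tri((269.0,131.3),(364.8,200.6))
y=np.array([-.0868,.9962]); o,_=ray("top",(0,0)); tc=o-L;tc/=np.linalg.norm(tc)
for th in range(4,26,2):
    t=np.radians(th); d=np.array([*(y*np.cos(t)),-np.sin(t)]); u=np.cross([0,0,1],d);u/=np.linalg.norm(u);up=np.cross(u,d)*-1
    up=up*np.sign(up[2])
    Q=np.linspace(0,6.28,60)
    f=lambda n,P,r:np.array([proj(n,P+r*(np.cos(q)*u+np.sin(q)*up)) for q in Q],np.float32)
    rs,rt=f("side",L,.022),f("top",L,.022)
    out=[]
    # rear length from top rear extent 412.3 (max column of rear disc); then side top row
    for l in np.arange(.05,.16,.001):
        if f("top",L-d*l,.017)[:,0].max()>=412.6: break
    rr=f("side",L-d*l,.017)
    print(th,"ring side",np.round(np.ptp(rs,axis=0),1),"rows",rs[:,1].min().round(1),rs[:,1].max().round(1),"top cols",rt[:,0].min().round(1),rt[:,0].max().round(1),"len",round(l,3),"rear side top row",rr[:,1].min().round(1),"width",np.ptp(rr[:,0]).round(1))
E
```

```text
364 (array([ 0.56232155, -0.33967578,  0.24637656]), np.float64(0.0035152895153221253))
365 (array([ 0.5624034 , -0.34227626,  0.24510634]), np.float64(0.0036758194021673466))
366 (array([ 0.56248544, -0.34488316,  0.24383301]), np.float64(0.003836765064268698))Traceback (most recent call last):
  File "<stdin>", line 14, in <module>
  File "<stdin>", line 9, in <lambda>
  File "h.py", line 20, in proj
    K,k1,E=cal(n); q=E[:3,:3]@np.array(P)+E[:3,3]; s=np.array([q[0],-q[1]])/-q[2]
           ~~~^^^
  File "h.py", line 5, in cal
    c=ctrl.calibration(n); return np.array(c["intrinsics"]),c["k1"],np.array(c["extrinsics"])
ValueError: time passes only in moves, steps and waits
```

```bash
sed -i 's/^def cal/import functools\n@functools.cache\ndef cal/' h.py; python3 - <<'E'
from h import *
L,_=tri((269.0,131.3),(364.8,200.6))
y=np.array([-.0868,.9962])
for th in range(4,26,2):
    t=np.radians(th); d=np.array([*(y*np.cos(t)),-np.sin(t)]); u=np.cross([0,0,1],d);u/=np.linalg.norm(u);up=np.cross(d,u)
    Q=np.linspace(0,6.28,60)
    f=lambda n,P,r:np.array([proj(n,P+r*(np.cos(q)*u+np.sin(q)*up)) for q in Q],np.float32)
    rs,rt=f("side",L,.022),f("top",L,.022)
    for l in np.arange(.04,.16,.001):
        if f("top",L-d*l,.017)[:,0].max()>=412.6: break
    rr=f("side",L-d*l,.017)
    print(th,"ring side",np.round(np.ptp(rs,axis=0),1),"top cols",rt[:,0].min().round(1),rt[:,0].max().round(1),"len",round(l,3),"rear side top row",rr[:,1].min().round(1),"w",np.ptp(rr[:,0]).round(1))
E
```

```text
4 ring side [16.3 14.1] top cols 363.0 366.6 len 0.106 rear side top row 107.6 w 11.8
6 ring side [16.3 13.8] top cols 363.2 366.3 len 0.105 rear side top row 106.7 w 11.8
8 ring side [16.3 13.5] top cols 363.4 366.1 len 0.105 rear side top row 105.7 w 11.8
10 ring side [16.3 13.2] top cols 363.5 366.0 len 0.105 rear side top row 104.7 w 11.9
12 ring side [16.3 12.9] top cols 363.6 365.9 len 0.105 rear side top row 103.8 w 11.9
14 ring side [16.3 12.5] top cols 363.6 365.9 len 0.105 rear side top row 102.9 w 11.9
16 ring side [16.3 12.1] top cols 363.4 366.0 len 0.105 rear side top row 102.0 w 11.9
18 ring side [16.3 11.7] top cols 363.2 366.2 len 0.105 rear side top row 101.1 w 12.0
20 ring side [16.3 11.3] top cols 363.0 366.4 len 0.105 rear side top row 100.2 w 12.0
22 ring side [16.3 10.9] top cols 362.7 366.7 len 0.105 rear side top row 99.4 w 12.0
24 ring side [16.3 10.5] top cols 362.5 366.9 len 0.105 rear side top row 98.7 w 12.0
```

Ring aspect, rear rim and head height all agree on a lens tilt of about 18°. Next I'll refine yaw and knob position, then compute the approach.

```bash
cat >> h.py <<'E'
def st():
    s=ctrl.get_state(); r=R.from_quat(s["tcp_rot"]).as_matrix(); return s,np.array(s["eef_pos"]),r
def plan(P,yaw):
    "shift in tool axes and turn (deg) to reach TCP position P with tool x at yaw (deg)"
    s,p,r=st(); d=r.T@(np.array(P)-p); y0=np.degrees(np.arctan2(r[1,0],r[0,0])); t=(y0-yaw+180)%360-180
    print("shift mm",np.round(d*1000,1),"turn",round(t,1),"yaw0",round(y0,2),"z",r[:,2].round(3))
E
python3 - <<'E'
from h import *
a=onz("top",(144.5,222.9),.078);b=onz("top",(254.5,206.5),.078);d=b-a
print("panel yaw",np.degrees(np.arctan2(-d[0],d[1])) , np.degrees(np.arctan2(d[0],-d[1])),a,b)
bx=np.array([-d[1],d[0]])/np.linalg.norm(d[:2]); bx*=np.sign(bx[0])
k=np.array([.5114,.068]); print("bx",bx,"knob ahead of panel front",(a[:2]-k)@bx)
st_=np.array([.6303,.017]); print("streak behind panel front",(st_-a[:2])@bx,"y knob->streak",(st_-k)@np.array([-bx[1],bx[0]]))
A=onz("top",(368,200),.250);B=onz("top",(411.8,195.3),.277);y=(A-B)[:2];print("scope az",np.degrees(np.arctan2(y[1],y[0])))
plan([.5114,.068,.12],np.degrees(np.arctan2(bx[1],bx[0])))
E
```

```text
panel yaw -172.48294085006452 7.5170591499354895 [0.51595749 0.22164139 0.078     ] [ 0.55574882 -0.07990997  0.078     ]
bx [0.99140595 0.13082138] knob ahead of panel front 0.024617899497545618
streak behind panel front 0.08658837826947414 y knob->streak -0.06611636548695372
scope az 94.78929347115343
shift mm [ 512.2 -613.6  119.5] turn 6.8 yaw0 14.32 z [-0.     0.002 -1.   ]
```

Request:
send_rows([
  [0.4, -0.35, 0.08, 6.8, 0.5],
  [0.4, -0.35, 0.08, 6.8, 0.5],
  [0.4, -0.35, 0.08, 6.8, 0.5],
  [0.4, -0.35, 0.08, 6.8, 0.5],
  [0.4, -0.35, 0.08, 6.8, 0.5],
  [0.4, -0.35, 0.08, 6.8, 0.5],
  [0.4, -0.35, 0.08, 6.8, 0.5],
  [0.4, -0.35, 0.08, 6.8, 0.5],
  [0.4, -0.35, 0.08, 6.8, 0.5],
  [0.4, -0.35, 0.08, 6.8, 0.5],
  [0.4, -0.35, 0.08, 6.8, 0.5],
  [0.4, -0.35, 0.08, 6.8, 0.5],
])

```text
time: 1.3
eef_pos: [0.4688, -0.2119, 0.1578]
tcp_rot: [0.998, 0.068, -0.001, -0.001]
contact_force: [-0.5, 0.9, -0.8]
opening: 0.751
finger_force: 0.0
```

```bash
python3 - <<'E'
from h import *
plan([.5114,.068,.047],7.7); s=st()[0]; print(s["eef_pos"],s["contact_force"],s["opening"],s["time"])
E
```

```text
shift mm [  80.5 -271.1  111.5] turn 0.1 yaw0 7.83 z [-0.002  0.003 -1.   ]
[ 0.46876811 -0.21187517  0.1578312 ] [-0.45440813  0.90986629 -0.75964951] 0.7508705283708372 1.3
```

Request:
send_rows([
  [0.08, -0.271, 0.02, 0, 0.4],
  [0.08, -0.271, 0.02, 0, 0.4],
  [0.08, -0.271, 0.02, 0, 0.4],
  [0.08, -0.271, 0.02, 0, 0.4],
  [0.08, -0.271, 0.02, 0, 0.4],
  [0.08, -0.271, 0.02, 0, 0.4],
  [0.08, -0.271, 0.02, 0, 0.4],
  [0.0805, -0.271, 0.05, 0, 0.4],
  [0.0805, -0.271, 0.08, 0, 0.4],
  [0.0805, -0.271, 0.1, 0, 0.4],
  [0.0805, -0.271, 0.111, 0, 0.4],
  [0.0805, -0.271, 0.111, 0, 0.4],
])

```text
time: 2.5
eef_pos: [0.5111, 0.0622, 0.0467]
tcp_rot: [0.998, 0.065, -0.002, -0.0]
contact_force: [-0.2, 0.5, 0.2]
opening: 0.698
finger_force: 0.0
```

Request:
send_rows([
  [0, 0, 0, 0, -0.5],
  [0, 0, 0, 0, -0.5],
  [0, 0, 0, 0, -0.5],
  [0, 0, 0, 0, -0.5],
  [0, 0, 0, 0, -0.5],
  [0, 0, 0, 0, -0.5],
], squeeze=30)

```text
time: 3.1
eef_pos: [0.5123, 0.0693, 0.0507]
tcp_rot: [0.998, 0.063, 0.0, -0.007]
contact_force: [-3.6, 23.3, 6.1]
opening: 0.335
finger_force: 30.1
```

Request:
send_rows([
  [0, -0.002, -0.001, 0, -0.5],
  [0, -0.004, -0.002, 0, -0.5],
  [0, -0.004, -0.002, 0, -0.5],
])

```text
time: 3.4
eef_pos: [0.5115, 0.0694, 0.0508]
tcp_rot: [0.998, 0.064, 0.0, -0.002]
contact_force: [-0.5, 8.0, -3.7]
opening: 0.335
finger_force: 30.7
```

Request:
send_rows([
  [-0.006, -0.002, 0, 0, -0.5],
  [-0.014, -0.002, 0, 0, -0.5],
  [-0.022, -0.002, 0, 0, -0.5],
  [-0.03, -0.002, 0, 0, -0.5],
  [-0.038, -0.002, 0, 0, -0.5],
  [-0.046, -0.002, 0, 0, -0.5],
  [-0.054, -0.002, 0, 0, -0.5],
  [-0.061, -0.002, 0, 0, -0.5],
  [-0.067, -0.002, 0, 0, -0.5],
  [-0.071, -0.002, 0, 0, -0.5],
  [-0.073, -0.002, 0, 0, -0.5],
  [-0.073, -0.002, 0, 0, -0.5],
])

```text
time: 4.6
eef_pos: [0.4428, 0.06, 0.051]
tcp_rot: [0.998, 0.065, 0.006, -0.0]
contact_force: [11.7, 8.2, -10.9]
opening: 0.337
finger_force: 31.3
```

Request:
send_rows([
  [0.002, -0.001, 0, 0, 0.3],
  [0.002, -0.001, 0, 0, 0.3],
  [0.002, -0.001, 0, 0, 0.3],
  [0.002, -0.001, -0.03, 0, 0.3],
  [0.002, -0.001, -0.07, 0, 0.3],
  [0.002, -0.001, -0.11, 0, 0.1],
  [0.002, -0.001, -0.11, 0, 0.1],
])

```text
time: 5.3
eef_pos: [0.4447, 0.0601, 0.1665]
tcp_rot: [0.998, 0.066, 0.006, 0.002]
contact_force: [0.1, -0.2, 0.4]
opening: 0.549
finger_force: 0.0
```

```bash
python3 - <<'E'
from h import *
t=snap("top","t1.png");s=snap("side","s1.png")
def c(i,x,y,w,h): return cv2.resize(i[y:y+h,x:x+w,::-1],(400,h*400//w),interpolation=cv2.INTER_CUBIC)
cv2.imwrite("pics/m2.png",np.hstack([c(t,135,170,130,150),c(s,215,240,80,92)[:461]]) if 0 else np.hstack([c(t,135,170,130,150)[:460],c(s,215,240,80,92)[:460]]))
print(st()[0]["time"],st()[1])
E
```

```text
5.4 [0.4413029  0.06041807 0.16116914]
```

View pics/m2.png

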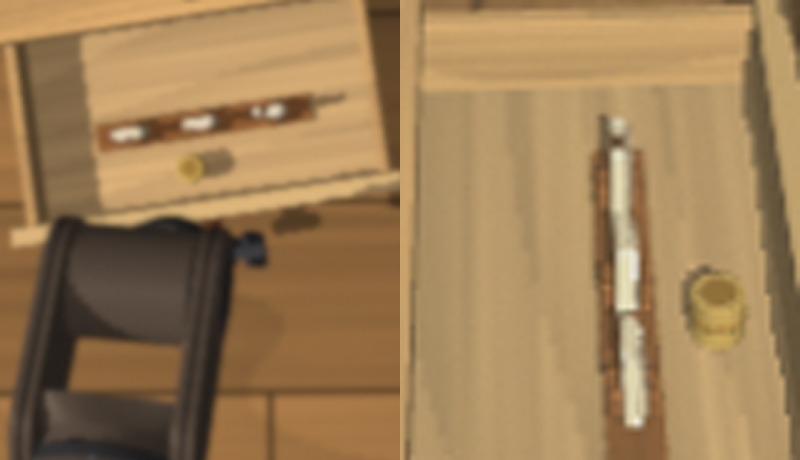

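The drawer is fully out. In the top view the blanks are at (177,213), (199,210) and (222,206), with the streaked one last. In the side view its top is at (259,265.5).

```bash
python3 - <<'E'
from h import *
print(tri((258.3,265.1),(221.3,205.6)))
for p in((176.7,212.7),(198.8,209.1),(221.3,205.6)): print(onz("top",p,.069))
plan([.561,.0075,.066],7.8)
E
```

```text
(array([0.56112269, 0.01055173, 0.07757745]), np.float64(0.0027525220688248003))
[0.54254833 0.1345901  0.069     ]
[0.55143964 0.07342153 0.069     ]
[0.55999966 0.01135681 0.069     ]
shift mm [111.6  68.   95.5] turn -0.3 yaw0 7.52 z [ 0.002 -0.001 -1.   ]
```

Request:
send_rows([
  [0.111, 0.065, 0.05, -0.3, 0.1],
  [0.111, 0.065, 0.05, -0.3, 0.1],
  [0.111, 0.065, 0.05, -0.3, 0.1],
  [0.111, 0.065, 0.05, -0.3, 0.1],
  [0.111, 0.065, 0.05, -0.3, 0.1],
  [0.111, 0.065, 0.05, -0.3, 0.1],
])

```text
time: 6.0
eef_pos: [0.5579, 0.0114, 0.1094]
tcp_rot: [0.998, 0.068, -0.001, -0.0]
contact_force: [0.7, 0.6, -0.1]
opening: 0.553
finger_force: 0.0
```

```bash
python3 - <<'E'
from h import *
plan([.5603,.0108,.060],7.8)
E
```

```text
shift mm [ 2.4  0.9 49.3] turn 0.0 yaw0 7.83 z [-0.003  0.    -1.   ]
```

Request:
send_rows([
  [0.001, 0, 0.015, 0, 0.1],
  [0.001, 0, 0.03, 0, 0.1],
  [0.001, 0, 0.042, 0, 0.1],
  [0.001, 0, 0.049, 0, 0.1],
  [0.001, 0, 0.049, 0, 0.1],
  [0.001, 0, 0.049, 0, 0.1],
])

```text
time: 6.6
eef_pos: [0.5606, 0.0111, 0.0612]
tcp_rot: [0.998, 0.068, -0.0, -0.0]
contact_force: [0.0, -0.1, 0.4]
opening: 0.544
finger_force: 0.0
```

Request:
send_rows([
  [0, 0, 0, 0, -0.15],
  [0, 0, 0, 0, -0.3],
  [0, 0, 0, 0, -0.4],
  [0, 0, 0, 0, -0.6],
  [0, 0, 0, 0, -0.6],
  [0, 0, 0, 0, -0.6],
], squeeze=20)

```text
time: 7.2
eef_pos: [0.5611, 0.0109, 0.062]
tcp_rot: [0.998, 0.068, 0.001, 0.0]
contact_force: [0.0, 0.3, 3.1]
opening: 0.302
finger_force: 20.1
```

Request:
send_rows([
  [0, 0, -0.008, 0, -0.6],
  [0, 0, -0.02, 0, -0.6],
  [0, 0, -0.04, 0, -0.6],
  [0, 0, -0.065, 0, -0.6],
  [0, 0, -0.09, 0, -0.6],
  [0, 0, -0.105, 0, -0.6],
  [0, 0, -0.105, 0, -0.6],
])

```text
time: 7.9
eef_pos: [0.5621, 0.0109, 0.1696]
tcp_rot: [0.998, 0.068, 0.003, 0.001]
contact_force: [-0.3, -0.0, -0.4]
opening: 0.305
finger_force: 19.8
```

```bash
python3 - <<'E'
from h import *
t=cv2.imread("pics/top0.png"); L=cv2.cvtColor(t,cv2.COLOR_BGR2GRAY).astype(float)
for c in range(145,260,12):
    g=np.diff(L[160:196,c]); r=160+int(np.argmin(g)); print(c,r,g.min(),onz("top",(c,r+.5),.11).round(4))
s=snap("side","s2.png"); tt=snap("top","t2.png")
def c(i,x,y,w,h): return cv2.resize(i[y:y+h,x:x+w,::-1],(400,300),interpolation=cv2.INTER_CUBIC)
cv2.imwrite("pics/m3.png",np.vstack([np.hstack([c(s,215,190,80,60),c(s,200,215,120,90)]),np.hstack([c(tt,170,160,100,75),c(tt,100,50,180,135)])]))
x=st();print(x[0]["time"],x[1],x[0]["opening"],x[0]["finger_force"])
E
```

```text
145 181 -25.0 [0.6267 0.2115 0.11  ]
157 180 -25.0 [0.6288 0.179  0.11  ]
169 189 -37.0 [0.6041 0.1467 0.11  ]
181 183 -35.0 [0.6195 0.1143 0.11  ]
193 186 -39.0 [0.6109 0.0822 0.11  ]
205 179 -33.0 [0.629  0.0499 0.11  ]
217 177 -27.0 [0.6338 0.0178 0.11  ]
229 175 -29.0 [ 0.6385 -0.0143  0.11  ]
241 166 -24.0 [ 0.6619 -0.0466  0.11  ]
253 165 -37.0 [ 0.664  -0.0786  0.11  ]
8.0 [0.56015078 0.01110435 0.16598478] 0.2938562355154144 19.842817783355713
```

View pics/m3.png

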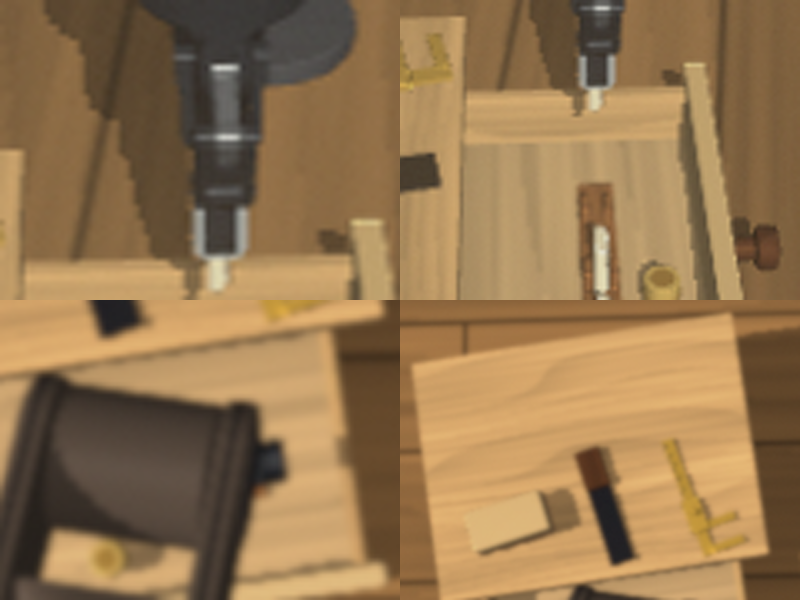

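The grasp is good, and the other blanks and the plug are undisturbed. The tool can't tilt, so I'll pivot the blank about 18° in the grip by pressing its lower back against the fixed worktop's front edge.

Request:
send_rows([
  [0.02, 0.008, 0.01, 0, -0.6],
  [0.045, 0.015, 0.02, 0, -0.6],
  [0.065, 0.015, 0.03, 0, -0.6],
  [0.076, 0.015, 0.032, 0, -0.6],
  [0.08, 0.015, 0.032, 0, -0.6],
  [0.08, 0.015, 0.032, 0, -0.6],
  [0.08, 0.015, 0.032, 0, -0.6],
])

```text
time: 8.7
eef_pos: [0.6414, 0.0072, 0.1345]
tcp_rot: [0.998, 0.068, -0.0, -0.0]
contact_force: [-0.3, -0.3, -0.6]
opening: 0.295
finger_force: 19.8
```

Request:
send_rows([
  [0.001, 0, 0, 0, -0.6],
  [0.002, 0, 0, 0, -0.6],
  [0.003, 0, 0, 0, -0.6],
  [0.004, 0, 0, 0, -0.6],
  [0.004, 0, 0, 0, -0.6],
])

```text
time: 9.2
eef_pos: [0.6459, 0.0076, 0.1345]
tcp_rot: [0.998, 0.068, 0.0, 0.0]
contact_force: [0.1, -0.3, -0.6]
opening: 0.291
finger_force: 19.8
```

Request:
send_rows([
  [0.001, 0, 0, 0, -0.6],
  [0.002, 0, 0, 0, -0.6],
  [0.003, 0, 0, 0, -0.6],
  [0.003, 0, 0, 0, -0.6],
])

```text
time: 9.6
eef_pos: [0.6489, 0.008, 0.1343]
tcp_rot: [0.998, 0.068, 0.0, 0.0]
contact_force: [-0.5, -0.6, -0.1]
opening: 0.299
finger_force: 19.8
```

Request:
send_rows([
  [0.001, 0, 0, 0, -0.6],
  [0.002, 0, 0, 0, -0.6],
  [0.002, 0, 0, 0, -0.6],
])

```text
time: 9.9
eef_pos: [0.6502, 0.0082, 0.1343]
tcp_rot: [0.998, 0.068, -0.001, 0.0]
contact_force: [-2.1, -0.3, 1.3]
opening: 0.297
finger_force: 20.0
```

Request:
send_rows([
  [0.001, 0, 0, 0, -0.6],
  [0.002, 0, 0, 0, -0.6],
  [0.002, 0, 0, 0, -0.6],
])

```text
time: 10.2
eef_pos: [0.6517, 0.0083, 0.1341]
tcp_rot: [0.998, 0.068, -0.002, 0.0]
contact_force: [-6.0, 0.1, 2.4]
opening: 0.295
finger_force: 20.3
```

Request:
send_rows([
  [0.001, 0, 0, 0, -0.6],
  [0.002, 0, 0, 0, -0.6],
  [0.003, 0, 0, 0, -0.6],
  [0.003, 0, 0, 0, -0.6],
])

```text
time: 10.6
eef_pos: [0.6546, 0.0087, 0.134]
tcp_rot: [0.998, 0.068, -0.002, 0.0]
contact_force: [-5.6, -1.0, 2.8]
opening: 0.295
finger_force: 20.5
```

Request:
send_rows([
  [0.001, 0, 0, 0, -0.6],
  [0.002, 0, 0, 0, -0.6],
  [0.002, 0, 0, 0, -0.6],
])

```text
time: 10.9
eef_pos: [0.6565, 0.009, 0.1339]
tcp_rot: [0.998, 0.068, -0.002, 0.0]
contact_force: [-4.9, -1.6, 1.8]
opening: 0.295
finger_force: 20.5
```

```bash
python3 - <<'E'
from h import *
s=snap("side","s3.png"); a=cv2.imread("pics/s2.png")
cv2.imwrite("pics/m4.png",np.hstack([cv2.resize(i,(400,400),interpolation=cv2.INTER_CUBIC) for i in(s[205:255,210:260,::-1],a[205:255,230:280])]))
x=st();print(x[0]["time"],x[1],x[0]["contact_force"])
E
```

```text
10.95 [0.65649666 0.00894154 0.13390183] [-5.08460246 -1.53179536  2.54264545]
```

View pics/m4.png

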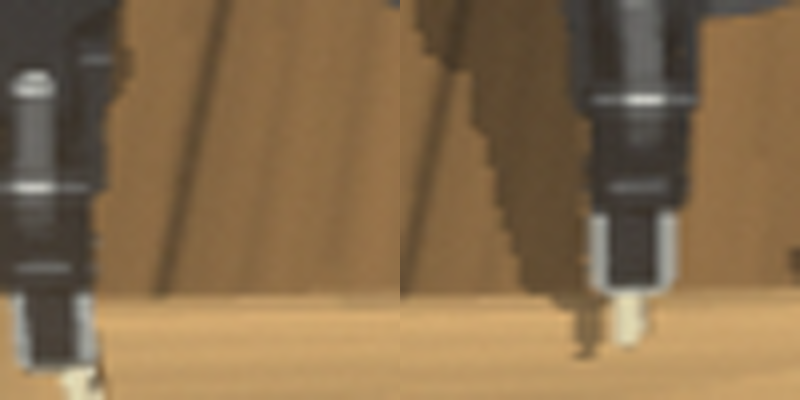

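Request:
send_rows([
  [0.001, 0, 0, 0, -0.6],
  [0.0015, 0, 0, 0, -0.6],
  [0.0015, 0, 0, 0, -0.6],
])

```text
time: 11.25
eef_pos: [0.6579, 0.0091, 0.1338]
tcp_rot: [0.998, 0.068, -0.002, 0.0]
contact_force: [-5.3, -2.2, 1.6]
opening: 0.293
finger_force: 20.6
```

Request:
send_rows([
  [-0.002, 0, 0, 0, -0.6],
  [-0.008, 0, 0, 0, -0.6],
  [-0.02, 0, -0.01, 0, -0.6],
  [-0.04, 0, -0.03, 0, -0.6],
  [-0.06, 0, -0.06, 0, -0.6],
  [-0.06, 0, -0.09, 0, -0.6],
  [-0.06, 0, -0.09, 0, -0.6],
  [-0.06, 0, -0.09, 0, -0.6],
])

```text
time: 12.05
eef_pos: [0.6006, 0.0013, 0.2256]
tcp_rot: [0.998, 0.068, 0.002, 0.0]
contact_force: [0.4, -0.3, -0.3]
opening: 0.295
finger_force: 20.4
```

```bash
cat > bl.py <<'E'
from h import *
import sys
s=snap("side",sys.argv[1]); x=st(); print(x[0]["time"],x[1],x[0]["contact_force"])
u,v=proj("side",x[1]-[0,0,.02]); u0,v0=int(u)-16,int(v)-20
c=s[v0:v0+40,u0:u0+32]; H=cv2.cvtColor(c,cv2.COLOR_RGB2HSV)
m=((H[...,1]<75)&(H[...,2]>150)).astype(np.uint8); k,l,S,C=cv2.connectedComponentsWithStats(m)
for i in range(1,k):
    if S[i,4]>5:
        p=np.argwhere(l==i)[:,::-1]; print(S[i],C[i]+[u0,v0])
cv2.imwrite("pics/c_"+sys.argv[1],cv2.resize(c[...,::-1],(480,600),interpolation=cv2.INTER_NEAREST)); print(u0,v0,"scale 15")
E
python3 bl.py s4.png
```

```text
12.1 [0.59976069 0.0014245  0.22389889] [ 0.51475519  0.84312229 -0.71102811]
[17 10  5 17 48] [244.66666667 216.47916667]
225 197 scale 15
```

View pics/c_s4.png

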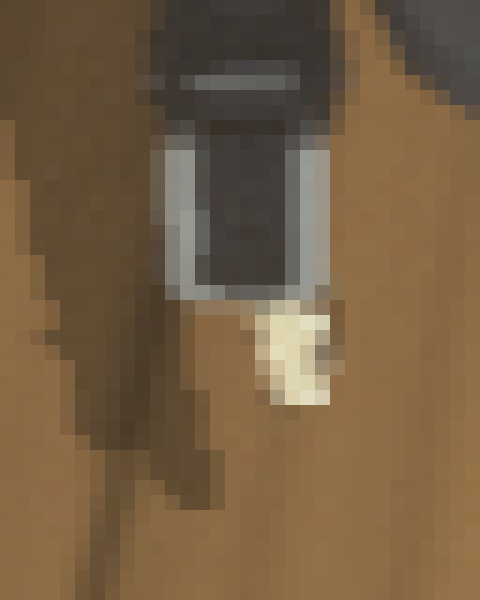

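The blank protrudes below the fingertips at about (244.7,216.5) and leans the right way. Next I'll measure its back-edge line with subpixel accuracy.

```bash
cat > tilt.py <<'E'
from h import *
import sys
def line(f,show=True):
    s=cv2.imread("pics/"+f)[...,0].astype(float); x=st(); r=x[2]; n=-r[:,1]  # +y side normal
    P0=x[1]+n*.013
    def hit(uv):
        o,v=ray("side",uv); p=o+v*((P0-o)@n)/(v@n)-x[1]; return np.array([p@r[:,0],p@[0,0,1]])*1000
    u,v=proj("side",x[1]-[0,0,.02]); u0,v0=int(u)-16,int(v)-20
    if show: print(s[v0+16:v0+30,u0+12:u0+26].astype(int))
    return hit,u0,v0,s
if __name__=="__main__":
    hit,u0,v0,s=line(sys.argv[1])
    for uv in((11,16),(11,19.5),(17,19.5),(18,26.5),(21.5,26.5)): print(uv,hit((uv[0]+u0,uv[1]+v0)).round(1))
    L=[];Rr=[]
    for rr in range(v0+20,v0+26):
        row=s[rr,u0+10:u0+27]; bg1=np.median(row[:5]); bg2=row[-3:].mean(); pk=np.sort(row)[-2:].mean()
        up=np.where(row>(bg1+pk)/2)[0][0]; h=(bg1+pk)/2; a=up-1+(h-row[up-1])/(row[up]-row[up-1])
        L.append(hit((u0+10+a,rr)))
    L=np.array(L); k=np.polyfit(L[:,1],L[:,0],1); print(L.round(1).tolist()); print("back edge lean deg",np.degrees(np.arctan(k[0])))
E
python3 tilt.py s4.png
```

```text
[[144  94  59  59  57  54  55  97 147 136  70  72  72  69]
 [139  71  56  53  54  54  52  97 147 137  70  70  69  72]
 [137  73  54  53  54  52  54  98 147 137  75  70  70  71]
 [132 133 118  87  91  90  97 132 143  98  78  70  71  70]
 [ 70  89  90  90 100 118 147 156 119  94  58  71  70  70]
 [ 58  66  67  69  88 140 175 174 193 179  60  71  69  70]
 [ 57  67  67  69  68 127 174 177 172 133  67  72  68  69]
 [ 58  67  69  69  70 135 184 175 154  98  79  70  69  69]
 [ 57  68  67  69  70 109 158 177 157 114  94  71  70  71]
 [ 57  69  67  68  70  87 140 176 175 146  72  72  70  68]
 [ 49  57  67  69  69  68 123 172 191 179  69  71  69  68]
 [ 49  55  68  68  69  69  67  66  69  70  69  70  71  69]
 [ 50  59  67  70  70  67  68  70  69  72  72  71  69  69]
 [ 50  60  68  67  70  69  66  69  70  72  73  71  69  70]]
(11, 16) [12.   1.5]
(11, 19.5) [12.2 -7.7]
(17, 19.5) [-0.6 -8.1]
(18, 26.5) [ -2.5 -26.8]
(21.5, 26.5) [-10.1 -27.1]
[[0.2, -9.4], [0.2, -12.1], [-0.1, -14.7], [0.0, -17.4], [-0.6, -20.1], [-1.6, -22.8]]
back edge lean deg 6.858873138953792
```

Request:
send_rows([
  [0.03, 0, 0.03, 0, -0.6],
  [0.05, 0, 0.07, 0, -0.6],
  [0.052, 0, 0.088, 0, -0.6],
  [0.052, 0, 0.088, 0, -0.6],
  [0.052, 0, 0.088, 0, -0.6],
  [0.053, 0, 0.088, 0, -0.6],
  [0.0535, 0, 0.088, 0, -0.6],
  [0.0535, 0, 0.088, 0, -0.6],
])

```text
time: 12.9
eef_pos: [0.6535, 0.0084, 0.1383]
tcp_rot: [0.998, 0.068, 0.002, 0.0]
contact_force: [-0.2, -0.4, -0.1]
opening: 0.292
finger_force: 20.4
```

Request:
send_rows([
  [0.0005, 0, 0, 0, -0.6],
  [0.001, 0, 0, 0, -0.6],
  [0.001, 0, 0, 0, -0.6],
])

```text
time: 13.2
eef_pos: [0.6538, 0.0087, 0.1365]
tcp_rot: [0.998, 0.068, 0.0, 0.0]
contact_force: [-0.2, 0.1, -0.6]
opening: 0.295
finger_force: 20.4
```

Request:
send_rows([
  [0.0005, 0, 0, 0, -0.6],
  [0.001, 0, 0, 0, -0.6],
  [0.001, 0, 0, 0, -0.6],
])

```text
time: 13.5
eef_pos: [0.6548, 0.0089, 0.1362]
tcp_rot: [0.998, 0.068, -0.0, -0.0]
contact_force: [1.1, 0.6, -0.4]
opening: 0.296
finger_force: 20.4
```

Request:
send_rows([
  [0.0005, 0, 0, 0, -0.6],
  [0.001, 0, 0, 0, -0.6],
  [0.001, 0, 0, 0, -0.6],
])

```text
time: 13.8
eef_pos: [0.6558, 0.009, 0.1363]
tcp_rot: [0.998, 0.068, 0.0, -0.0]
contact_force: [-1.0, 0.1, -0.3]
opening: 0.295
finger_force: 20.4
```

Request:
send_rows([
  [0.0005, 0, 0.002, 0, -0.6],
  [0.001, 0, 0.002, 0, -0.6],
  [0.001, 0, 0.002, 0, -0.6],
])

```text
time: 14.1
eef_pos: [0.6567, 0.0091, 0.1341]
tcp_rot: [0.998, 0.068, -0.0, -0.0]
contact_force: [-0.9, 0.1, -0.1]
opening: 0.293
finger_force: 20.4
```

Request:
send_rows([
  [0.0005, 0, 0, 0, -0.6],
  [0.0005, 0, 0, 0, -0.6],
  [0.0005, 0, 0, 0, -0.6],
])

```text
time: 14.4
eef_pos: [0.6571, 0.0092, 0.1343]
tcp_rot: [0.998, 0.068, -0.0, -0.0]
contact_force: [-0.9, 0.3, 0.2]
opening: 0.293
finger_force: 20.4
```

Request:
send_rows([
  [0.0005, 0, 0, 0, -0.6],
  [0.0005, 0, 0, 0, -0.6],
  [0.0005, 0, 0, 0, -0.6],
])

```text
time: 14.7
eef_pos: [0.6574, 0.0092, 0.1342]
tcp_rot: [0.998, 0.068, -0.001, -0.0]
contact_force: [-1.8, 0.5, 1.3]
opening: 0.296
finger_force: 20.4
```

Request:
send_rows([
  [0.0005, 0, 0, 0, -0.6],
  [0.0005, 0, 0, 0, -0.6],
  [0.0005, 0, 0, 0, -0.6],
])

```text
time: 15.0
eef_pos: [0.6577, 0.0093, 0.1341]
tcp_rot: [0.998, 0.068, -0.001, -0.0]
contact_force: [-3.4, -1.5, -0.5]
opening: 0.298
finger_force: 20.5
```

Request:
send_rows([
  [-0.006, 0, 0, 0, -0.6],
  [-0.008, 0, 0.006, 0, -0.6],
  [-0.008, 0, 0.01, 0, -0.6],
  [-0.008, 0, 0.01, 0, -0.6],
  [-0.007, 0, 0.01, 0, -0.6],
  [-0.007, 0, 0.01, 0, -0.6],
  [-0.007, 0, 0.01, 0, -0.6],
])

```text
time: 15.7
eef_pos: [0.6516, 0.0083, 0.1246]
tcp_rot: [0.998, 0.068, 0.0, 0.0]
contact_force: [0.0, -1.3, -0.1]
opening: 0.298
finger_force: 20.4
```

Request:
send_rows([
  [0.0005, 0, 0, 0, -0.6],
  [0.001, 0, 0, 0, -0.6],
  [0.001, 0, 0, 0, -0.6],
])

```text
time: 16.0
eef_pos: [0.6524, 0.0085, 0.1244]
tcp_rot: [0.998, 0.068, 0.0, 0.0]
contact_force: [0.4, 0.7, -0.7]
opening: 0.295
finger_force: 20.4
```

Request:
send_rows([
  [0.0005, 0, 0, 0, -0.6],
  [0.001, 0, 0, 0, -0.6],
  [0.001, 0, 0, 0, -0.6],
])

```text
time: 16.3
eef_pos: [0.6533, 0.0086, 0.1243]
tcp_rot: [0.998, 0.068, -0.0, -0.0]
contact_force: [-0.2, -0.0, -0.3]
opening: 0.294
finger_force: 20.4
```

Request:
send_rows([
  [0.0005, 0, 0, 0, -0.6],
  [0.001, 0, 0, 0, -0.6],
  [0.001, 0, 0, 0, -0.6],
])

```text
time: 16.6
eef_pos: [0.6543, 0.0088, 0.1244]
tcp_rot: [0.998, 0.068, 0.0, -0.0]
contact_force: [-0.4, 0.3, 0.5]
opening: 0.296
finger_force: 20.4
```

Request:
send_rows([
  [0.0005, 0, 0, 0, -0.6],
  [0.0005, 0, 0, 0, -0.6],
  [0.0005, 0, 0, 0, -0.6],
])

```text
time: 16.9
eef_pos: [0.6548, 0.0088, 0.1243]
tcp_rot: [0.998, 0.068, 0.0, -0.0]
contact_force: [-0.1, 0.5, -0.1]
opening: 0.3
finger_force: 20.4
```

Request:
send_rows([
  [0.0005, 0, 0, 0, -0.6],
  [0.0005, 0, 0, 0, -0.6],
  [0.0005, 0, 0, 0, -0.6],
])

```text
time: 17.2
eef_pos: [0.6551, 0.0089, 0.1243]
tcp_rot: [0.998, 0.068, -0.0, -0.0]
contact_force: [-1.4, -0.2, -0.2]
opening: 0.298
finger_force: 20.4
```

Request:
send_rows([
  [0.0005, 0, 0, 0, -0.6],
  [0.0005, 0, 0, 0, -0.6],
  [0.0005, 0, 0, 0, -0.6],
])

```text
time: 17.5
eef_pos: [0.6553, 0.0089, 0.1242]
tcp_rot: [0.998, 0.068, -0.001, -0.0]
contact_force: [-2.2, -0.1, 0.5]
opening: 0.294
finger_force: 20.5
```

Two-height touch test: the lean is about 12.5° with the pivot at the grasp point. It needs about 3.3 mm more slip at the lower height.

Request:
send_rows([
  [-0.003, 0, 0, 0, -0.6],
  [-0.003, 0, -0.006, 0, -0.6],
  [-0.002, 0, -0.01, 0, -0.6],
  [0, 0, -0.01, 0, -0.6],
  [0.002, 0, -0.01, 0, -0.6],
  [0.0035, 0, -0.01, 0, -0.6],
  [0.005, 0, -0.01, 0, -0.6],
  [0.0055, 0, -0.01, 0, -0.6],
  [0.006, 0, -0.01, 0, -0.6],
  [0.006, 0, -0.01, 0, -0.6],
])

```text
time: 18.5
eef_pos: [0.6608, 0.0095, 0.1343]
tcp_rot: [0.998, 0.068, -0.002, 0.0]
contact_force: [-5.3, -1.7, 3.9]
opening: 0.296
finger_force: 21.1
```

Request:
send_rows([
  [0.0004, 0, 0, 0, -0.6],
  [0.0004, 0, 0, 0, -0.6],
  [-0.008, 0, 0, 0, -0.6],
  [-0.02, 0, -0.01, 0, -0.6],
  [-0.05, 0, -0.04, 0, -0.6],
  [-0.08, 0, -0.08, 0, -0.6],
  [-0.1, 0, -0.12, 0, -0.6],
  [-0.1, 0, -0.15, 0, -0.6],
  [-0.1, 0, -0.15, 0, -0.6],
])

```text
time: 19.4
eef_pos: [0.5648, -0.0041, 0.2906]
tcp_rot: [0.998, 0.068, 0.007, 0.001]
contact_force: [1.2, -0.5, 0.4]
opening: 0.294
finger_force: 20.7
```

```bash
python3 - <<'E'
from h import *
L,e=tri((269.1,131.1),(364.7,200.2)); print(L,e)
t=np.radians(18);a=np.radians(94.8); h=np.array([np.cos(a),np.sin(a),0]); d=h*np.cos(t)-np.array([0,0,np.sin(t)])
F=L+.09*d; T=F+.0094*h+[0,0,.0048]; print("focus",F,"TCP",T)
plan(T,94.8); s=st()[0]; print(np.round(s["qpos"],2),s["time"],s["eef_pos"])
E
python3 bl.py s5.png; python3 tilt.py s5.png
```

```text
[ 0.56269897 -0.34141265  0.2461364 ] 0.002450396072651007
focus [ 0.55553656 -0.25611776  0.21832488] TCP [ 0.55474998 -0.24675073  0.22312488]
shift mm [-43.8 238.8  67.8] turn -87.0 yaw0 7.8 z [ 0.013 -0.002 -1.   ]
[-0.19  0.    1.8   0.    1.33  1.25] 19.4 [ 0.56484674 -0.00413977  0.29062827]
19.45 [ 0.56387149 -0.00393192  0.28734122] [-1.09487323  0.3961646   0.35354603]
[11 10 13 16 62] [259.03225806 191.70967742]
242 172 scale 15
[[137  62  48  48  49  49  50  80 133 139  80  70  71  73]
 [138  73  68  68  74  80  77 106 147 142  93  74  72  74]
 [164 164 163 161 161 161 161 158 151 126  65  78  73  72]
 [168 171 154 116  72  93 142 176 158 120  92  62  73  74]
 [170 169 153 116  73  95 146 175 174 188 170  61  72  72]
 [167 167 142  94  74  82 133 174 176 173 137  71  73  73]
 [ 92  91  81  74  74  75 138 185 175 162 127  93  73  71]
 [ 72  74  74  74  72  73 125 172 176 164 158 150  74  72]
 [ 74  73  72  74  73  74  82 134 175 176 150  77  73  72]
 [ 74  74  75  74  74  73  75 133 178 189 176  86  74  75]
 [ 75  75  74  75  73  74  75  75  72  74  75  75  75  76]
 [ 75  74  75  74  74  74  74  73  73  74  73  73  72  72]
 [ 67  74  76  75  73  76  74  74  73  73  75  73  75  75]
 [ 67  69  71  76  79  77  74  71  74  73  73  73  73  74]]
(11, 16) [11.7 -0.4]
(11, 19.5) [11.7 -9. ]
(17, 19.5) [-0.7 -9.3]
(18, 26.5) [ -3.  -26.9]
(21.5, 26.5) [-10.3 -27.1]
[[9.9, -10.2], [10.2, -12.7], [-2.6, -15.6], [-2.8, -18.1], [-4.6, -20.6], [-4.9, -23.2]]
back edge lean deg 52.84640278241703
```

Request:
send_rows([
  [-0.01, 0.03, 0, -8, -0.6],
  [-0.02, 0.06, 0, -16, -0.6],
  [-0.03, 0.09, 0, -24, -0.6],
  [-0.035, 0.12, 0, -32, -0.6],
  [-0.04, 0.14, 0, -40, -0.6],
  [-0.044, 0.16, 0, -48, -0.6],
  [-0.044, 0.18, 0, -56, -0.6],
  [-0.044, 0.195, 0, -64, -0.6],
  [-0.044, 0.205, 0, -72, -0.6],
  [-0.044, 0.21, 0, -80, -0.6],
  [-0.044, 0.21, 0, -87, -0.6],
  [-0.044, 0.21, 0, -87, -0.6],
])

```text
time: 20.65
eef_pos: [0.5471, -0.2177, 0.2815]
tcp_rot: [0.677, 0.736, -0.0, -0.002]
contact_force: [-0.3, 0.3, -1.6]
opening: 0.296
finger_force: 20.7
```

```bash
python3 - <<'E'
from h import *
plan([.5547,-.2468,.2231],94.8)
E
```

```text
shift mm [-29.8   5.3  58.3] turn -0.0 yaw0 94.78 z [-0.003  0.002 -1.   ]
```

Request:
send_rows([
  [0, 0.002, 0.02, 0, -0.6],
  [0, 0.005, 0.04, 0, -0.6],
  [-0.008, 0.005, 0.055, 0, -0.6],
  [-0.018, 0.005, 0.058, 0, -0.6],
  [-0.026, 0.005, 0.058, 0, -0.6],
  [-0.03, 0.005, 0.058, 0, -0.6],
  [-0.03, 0.005, 0.058, 0, -0.6],
  [-0.03, 0.005, 0.058, 0, -0.6],
  [-0.03, 0.005, 0.058, 0, -0.6],
])

```text
time: 21.55
eef_pos: [0.5552, -0.2473, 0.227]
tcp_rot: [0.677, 0.736, 0.0, 0.001]
contact_force: [0.3, 0.0, -0.4]
opening: 0.301
finger_force: 20.7
```

```bash
python3 - <<'E'
from h import *
plan([.5547,-.2468,.2231],94.8)
s=snap("side","s6.png"); t=snap("top","t6.png")
f=lambda i,x,y,w,h:cv2.resize(i[y:y+h,x:x+w,::-1],(400,500),interpolation=cv2.INTER_CUBIC)
u,v=map(int,proj("side",st()[1])); print(u,v)
cv2.imwrite("pics/m6.png",np.hstack([f(s,u-16,v-12,32,40),f(t,310,150,100,125)]))
E
```

```text
shift mm [ 0.5 -0.5  3.9] turn 0.0 yaw0 94.82 z [ 0.001 -0.    -1.   ]
269 154
```

View pics/m6.png

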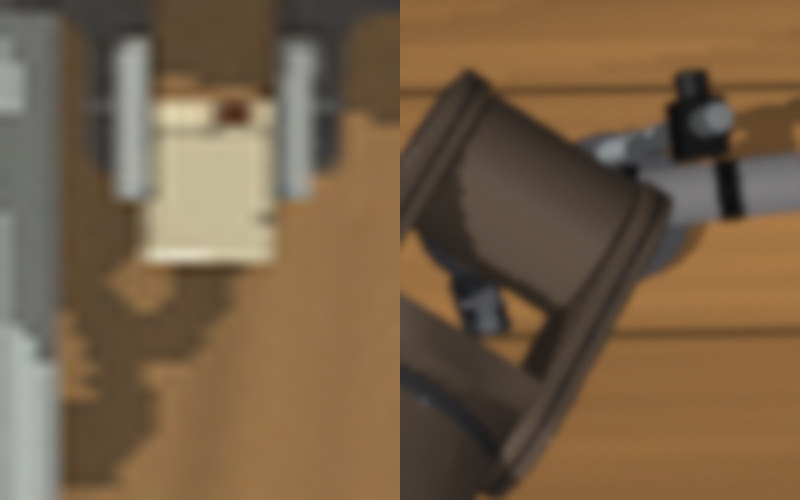

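The image shows the blank's back: its top edge with the streak at crop (235,112), the back/top boundary at row 128, the bottom at row 262, and no visible roll. Next I'll check the face centre against the focus.

```bash
python3 - <<'E'
from h import *
p=st()[1]; r=st()[2]; u,v=269,154
print(p)
for th in(12,15,18,21,24):
    t=np.radians(th); X=r[:,0]; Z=np.array([0,0,1.]); up=Z*np.cos(t)+X*np.sin(t); n=X*np.cos(t)-Z*np.sin(t) # back normal
    piv=p+.0096*Z; P0=piv+.0045*n; Y=-r[:,1]
    def hit(c):
        uv=np.array(c)/12.5-.5+[u-16,v-12]; o,w=ray("side",uv); q=o+w*((P0-o)@n)/(w@n)-piv; return np.array([q@Y,q@up])*1000
    print(th,[hit(c).round(1).tolist() for c in((155,128),(275,128),(143,262),(275,262))])
E
```

```text
[ 0.55513737 -0.2471104   0.22670898]
12 [[-13.1, 1.1], [11.3, 1.1], [-15.2, -35.4], [12.1, -35.3]]
15 [[-13.1, 1.3], [11.3, 1.4], [-15.2, -36.9], [12.2, -36.8]]
18 [[-13.1, 1.7], [11.3, 1.7], [-15.2, -38.7], [12.3, -38.7]]
21 [[-13.1, 2.0], [11.3, 2.0], [-15.1, -40.9], [12.4, -40.8]]
24 [[-13.1, 2.4], [11.3, 2.4], [-15.1, -43.5], [12.5, -43.4]]
```

Request:
send_rows([
  [0, 0, 0.0015, 0, -0.6],
  [0, 0, 0.0025, 0, -0.6],
  [0, 0, 0.0025, 0, -0.6],
  [0, 0, 0.0025, 0, -0.6],
  [0, 0, 0.0025, 0, -0.6],
  [0, 0, 0.0025, 0, -0.6],
  [0, 0, 0.0025, 0, -0.6],
  [0, 0, 0.0025, 0, -0.6],
])

```text
time: 22.45
eef_pos: [0.5551, -0.2473, 0.2239]
tcp_rot: [0.677, 0.736, 0.0, 0.0]
contact_force: [-0.3, -0.5, -0.9]
opening: 0.298
finger_force: 20.7
```

```bash
python3 - <<'E'
from h import *
plan([.5547,-.2468,.2243],94.8); s=st()[0]; print(s["time"],np.abs(s["dq"]).max(),s["finger_force"])
E
```

```text
shift mm [ 0.6 -0.3 -0.4] turn 0.0 yaw0 94.81 z [ 0. -0. -1.]
22.45 0.0014559868070990805 20.686167776584625
```

The blank is within 1 mm of the computed target and still, so I'm handing in.

```bash
python3 -c "
from plant import ctrl
print(ctrl.sign_off())"
```

```text
the job is handed in; nothing more can be done
None
```

Job handed in at about 22.5 s; no verdict was returned. The drawer is fully out and the streaked blank is held still by its side edges, within about 1 mm of the computed focus point. It is tilted back about 18° to match my ±2° estimate of the lens tilt; the arm can't tilt its tool, so I pivoted the blank in the grip by pressing its back against the worktop's front edge.

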